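# Lock the intake filter into the airbrush compressor

## Task

Fit the blue-capped filter cartridge into the black bayonet socket on top of the white airbrush compressor: feel for the slots, push it in against the spring, twist it clockwise to the stop, and let go so that it springs up into its catch and stays locked. Do it gently, without forcing the plastic socket, and leave the brush jar, the vase and the paint pot as they are.

Things in the scene. Friction and masses are not known exactly. Their poses are not given: they have to be found in the camera images.
- filter: Loose filter cartridge, 76 mm high, 0.1 to 0.2 kg, upright on a fixed 6 mm thick cork mat. Origin: centre of its underside; z up along its axis. White shank 36 mm in diameter up to 40 mm, its lowest 4 mm tapering to 28 mm. Above it a blue flange 56 mm in diameter (40 to 46 mm) with a grip bar. Two side lugs along its x axis. A half turn makes no difference to it.
- grip_bar (a point): Centre of the cartridge's blue upright grip bar, 61 mm above its underside, on its axis. The bar is 50 mm long along the cartridge's x axis (the line of the lugs), 22 mm thick along y, and spans 46 to 76 mm above the underside.
- lugs (a point): Point on the cartridge's axis midway between its two facing lugs, 17 mm above its underside. The lugs lie on the cartridge's +x and -x sides, each 8 mm wide and 6 mm high (14 to 20 mm above the underside), reaching out to 25 mm from the axis.
- socket (a point): Centre of the mouth of the compressor's fixed black socket (78 mm wide), level with its flat rim, 150 mm up; x parallel to the compressor's x. Bore 39 mm. Two facing entry slots 10.5 mm wide, open at the top, pass the lugs. Their line is NOT known exactly: within 0.60 rad either way of x, marked by white dashes on the rim. The rim stops lugs that miss the slots. Over 60 N breaks it.
- catch (a point): Point on the socket's axis 26 mm below the rim: where the underside of the locked cartridge rests. Underside 14 mm below the rim: lugs lie on the rim; 20 mm: meets the orange spring plunger (5 N, then 0.5 N more per mm), and an unlocked cartridge springs back up to here; 29 mm or more: can be turned; 34 mm: bottom.
- plunger (a joint): Travel of the orange spring plunger in the bore, m: 0 up, 0.006 cartridge locked, 0.009 or more while turning, 0.014 bottom. From the slots the pressed cartridge turns clockwise only (from above): 0.72 rad to the centre of the catch, about 0.09 more to a hard stop (0.5 N m there breaks it). Let go there, it is lifted 3 mm by the spring into the catch and cannot turn back.
- compressor: Fixed white airbrush compressor, a rounded box 210 mm (x) by 150 mm (y) by 110 mm high, feet on the table. Origin: centre of its underside. The black socket stands on its top, axis 35 mm from the centre towards -x, rim at 150 mm. Fins and switch on the +x part of the top reach 124 mm.
- brush_jar: Loose bystander: glass jar 68 mm in diameter and 85 mm high with brushes sticking up to about 215 mm. Origin: centre of its underside. Leave alone.
- vase: Loose bystander: white porcelain vase with gold bands, 84 mm in diameter, 165 mm high. Origin: centre of its underside. Leave alone.
- paint_pot: Loose bystander: small paint pot with a yellow cap, 52 mm in diameter, 60 mm high. Origin: centre of its underside. Leave alone.
There are look-alikes about, which are no part of the job. Of the things that look like the filter, the middle-sized one is meant.

How it is judged:
By the outcome, as a careful person would: the job done as asked, in the order asked, and still so for the second after the job is handed in, with the robot touching nothing.
It also fails if it takes over 72 s, if anything falls off the work surface, if the arm or the gripper's body presses on something with over 40 N, if the wrist force passes 120 N, or if a joint passes its speed limit or range.

## Robot

A 6-joint arm with a two-finger parallel gripper is mounted at the origin on the work surface. World frame = base frame: x ahead of the robot, y to its left, z up, the work surface at z = 0. Lengths are in mm, angles in rad, forces in N, time in s.
With the tool pointing down it reaches from about 300 to 775 mm from the base axis. Payload 14.6 kg.
Tool frame: the origin (TCP) lies at the very end of the fingers, on their centre line; the grasp point (between the pads) lies 19 mm behind it; z points along the fingers, y is the line along which they close (so a half turn about z gives the same grasp; the last joint's range is limited). The gripper opens to 94 mm and grips with 3 to 60 N. Pads are 16 mm wide; open, the fingers measure 119 mm over their backs; the gripper's body (75 mm by 177 mm) begins 78 mm behind the grasp point.
Start: joints at [-1.217, 0.3, 1.521, -0, 1.321, -0.067], TCP at [224.662, -502.012, 205.446] pointing down, gripper open.
Joint ranges: [-3.03, 3.03], [-0.79, 2.21], [0.23, 2.52], [-1.04, 4.18], [0, 3.07], [-2.55, 2.55]. Speed limits (rad/s): [2.22, 2.22, 2.57, 3.14, 3.14, 3.14].

## Interface

Orientations are given as [roll, pitch, yaw] about the fixed x, y, z axes, in that order (R = Rz(yaw) Ry(pitch) Rx(roll)).
In Python, from cell import manip, camera, get_calibration gives the robot as it stands.
- The arm moves only by the tool arm_command, never from a script. Its argument "targets" is a list of rows, each an object of numbers: "hand": the opening, from -1 (shut) to 1 (fully open), so that 0 is half open; "x", "y", "z": the shift along the tool's x, y, z in m; "yaw": the turn about the tool's z in rad. In form: [{"hand": .., "x": .., "y": .., "z": .., "yaw": ..}, ...]. A call has 1 to 10 rows; each row shifts and turns the commanded pose from where the row before left it, along the tool's axes as they then stand; what a row does not reach is not made up. A row lasts 1/10 s, in which the tool goes at most 50 mm and 8.59 degrees, less where a joint would pass 70% of its speed; a pose out of reach is approached as far as the arm can. A call is refused whole if a number of a shift passes 0.05 or a number of a turn 0.15, either way. A call with a gripper value outside its range is refused whole. The fingers move at their own pace and stop on an object; "newtons" is the grip in N (left out, the last holds). Time passes only in rows, so rows that do not move let the fingers close. It gives the time, the measured TCP pose, the force, the opening and the grip force at its end, in the units of the state.
- manip.read_state(): the state, without advancing time (a new reading comes with each control period).
- camera(name): name is "scene" or "side" or "wrist"; returns the picture (420x560x3 uint8, red, green, blue); there is no depth.
- get_calibration(name): a dict with "K" (3x3 intrinsics, pixels), "cam_to_world" (4x4, takes a point from camera to world coordinates). Camera axes: x right, y up, looking along -z (the intrinsics and any distortion apply to the point x, -y, -z); pixel columns grow to the right and rows downward; lengths in mm; the calibration is good to about 2 mm. A picture is of the moment at which its call begins: read the wrist's pose just before it. get_calibration takes no time and is no camera call; for the wrist camera it gives the pose at the moment of the call.
- manip.sign_off(): hands the job in; it is judged then, once.
The state is a dict: "clock": time; "joints": joint angles; "qd": joint speeds; "effort": joint torques, N m; "eef_pos": TCP position; "eef_rot": TCP orientation; "wrist_force": force on the tool from outside, world axes, zero at the start; "moment": the same for the moment, N m; "finger_gap": finger opening in mm; "finger_force": force on a finger pad.
Only numpy, scipy, OpenCV 4.12 (cv2) and the standard library are available. Lean on these libraries where they do the work, as an engineer would, in place of code of your own. Each camera call takes 0.05 s, during which the arm holds its last target. There are 200 camera calls.

## Working session

There is one attempt and no reset: what is moved stays moved. The work goes in short steps, Python scripts to look and compute and a tool call to move; the robot and the scene stay as the last step left them, time stands still between calls to the robot, and variables do not carry over. Pictures are saved under pics/ and viewed, at most 10 in all, crops included, and the job is handed in when it is done.

Besides the shell and the picture viewer there is one more tool, called after "Request:" as name([rows], argument=value, ...), one row to a line, values as JSON. arm_command: Moves the arm, as the interface text tells. Its arguments: {"type":"object","properties":{"targets":{"type":"array"},"newtons":{"type":"number"}},"required":["targets"]}

```bash
mkdir -p pics; cat > h.py <<'E'
from cell import manip, camera, get_calibration
import numpy as np, cv2
def save(n,f,crop=None,s=1):
    im=camera(n)
    if crop: im=im[crop[1]:crop[3],crop[0]:crop[2]]
    im=cv2.resize(im,None,fx=s,fy=s,interpolation=cv2.INTER_CUBIC)
    cv2.imwrite('pics/'+f,im[:,:,::-1]); return im
def ray(c,u,v):
    K=np.array(c['K']);T=np.array(c['cam_to_world'])
    d=np.linalg.inv(K)@[u,v,1]; d=np.array([d[0],-d[1],-d[2]])
    return T[:3,3],T[:3,:3]@d
def onz(c,u,v,z):
    o,d=ray(c,u,v); return o+d*(z-o[2])/d[2]
def proj(c,p):
    K=np.array(c['K']);T=np.array(c['cam_to_world'])
    q=T[:3,:3].T@(np.array(p)-T[:3,3]); q=np.array([q[0],-q[1],-q[2]]); r=K@q; return r[:2]/r[2]
E
python3 - <<'E'
from h import *
a=camera('scene');b=camera('side')
im=np.hstack([a,b]); 
cv2.imwrite('pics/a.png',a[:,:,::-1]);cv2.imwrite('pics/b.png',b[:,:,::-1])
for n in('scene','side','wrist'):
    c=get_calibration(n);print(n,{k:np.round(v,2).tolist() if k!='dist' else v for k,v in c.items()})
print(manip.read_state())
E
```

```text
scene {'K': [[500.31, 0.0, 284.13], [0.0, 500.31, 214.73], [0.0, 0.0, 1.0]], 'cam_to_world': [[-0.26, -0.57, 0.78, 1355.54], [0.97, -0.15, 0.21, 199.8], [-0.0, 0.81, 0.59, 742.69], [0.0, 0.0, 0.0, 1.0]]}
side {'K': [[509.33, 0.0, 281.65], [0.0, 509.33, 212.21], [0.0, 0.0, 1.0]], 'cam_to_world': [[-0.89, 0.34, -0.3, 214.43], [-0.45, -0.64, 0.61, 654.43], [0.02, 0.68, 0.73, 938.26], [0.0, 0.0, 0.0, 1.0]]}
wrist {'K': [[292.31, 0.0, 284.13], [0.0, 292.31, 207.07], [0.0, 0.0, 1.0]], 'cam_to_world': [[0.41, 0.89, 0.21, 285.93], [-0.91, 0.4, 0.1, -473.91], [-0.0, -0.23, 0.97, 383.91], [0.0, 0.0, 0.0, 1.0]]}
{'clock': 0.1, 'joints': array([-1.21662570e+00,  3.00408147e-01,  1.52150952e+00, -4.16744625e-05,
        1.32072114e+00, -6.65691805e-02]), 'qd': array([-1.40305786e-05, -9.68533594e-04, -2.66512145e-03, -1.00589018e-03,
        1.76700296e-03, -1.20603816e-03]), 'effort': array([ 7.48861180e-05, -5.32646370e+01, -3.53283048e+01,  7.09125493e-02,
        2.34738673e-02, -6.74918101e-05]), 'eef_pos': array([ 224.55962035, -501.8074271 ,  204.951139  ]), 'eef_rot': array([-3.14054613e+00, -2.93122076e-05,  4.20750126e-01]), 'wrist_force': array([-0.29629747, -0.01708684,  0.46413209]), 'moment': array([-0.03000833,  0.0037606 , -0.0031974 ]), 'finger_force': 0.0, 'finger_gap': 93.7981098134775}
```

View pics/a.png

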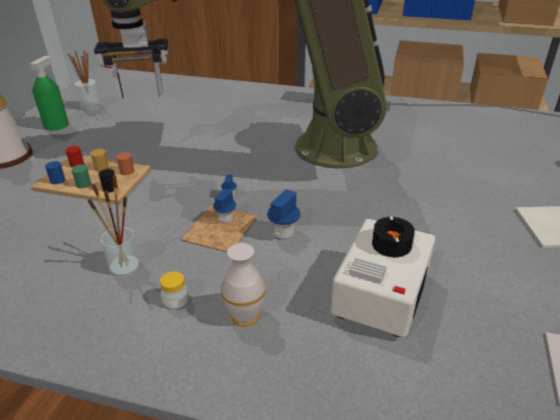

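View pics/b.png

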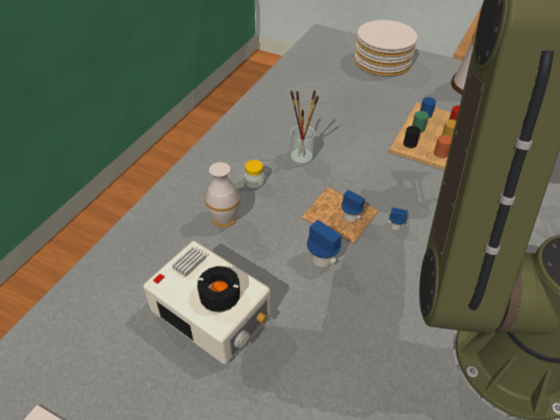

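The scene picture shows three look-alikes: a small one at (229,185), the middle-sized one on the cork mat at (225,208), and a large one at (284,210). In the side picture they are at (398,217), (352,206) and (323,242). I choose the one on the mat. The socket is at (393,237) in scene and (218,288) in side. Next is one close crop to check this.

```bash
python3 - <<'E'
from h import *
a=cv2.imread('pics/a.png');b=cv2.imread('pics/b.png')
def z(i,x,y): return cv2.resize(i[y:y+60,x:x+80],None,fx=5,fy=5,interpolation=cv2.INTER_CUBIC)
cv2.imwrite('pics/c.png',np.vstack([np.hstack([z(a,185,172),z(b,312,180)]),np.hstack([z(a,353,207),z(b,178,258)])]))
E
```

```text
(no output)
```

View pics/c.png

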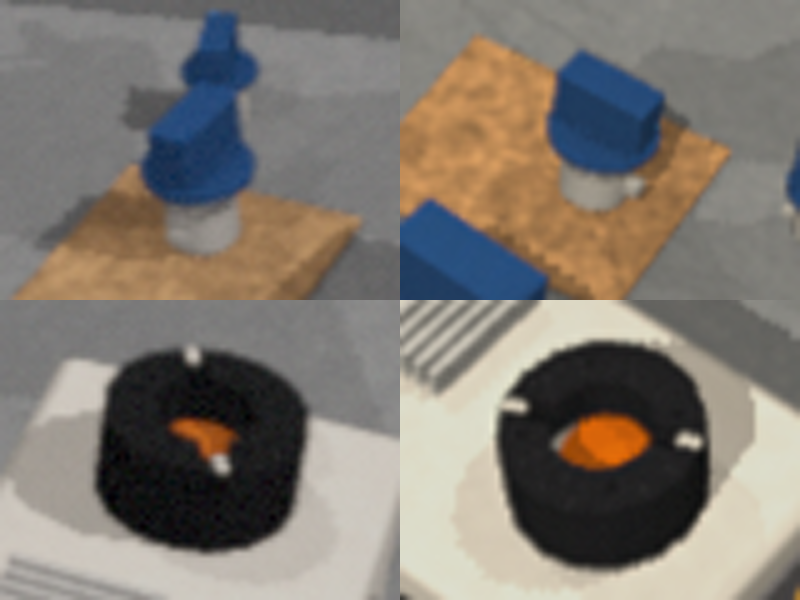

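The crop shows the mid cartridge upright on the cork with a lug at about (438,215) of the crop. The socket's white dashes are at (192,355) and (220,465) in the scene crop and (515,405) and (690,440) in the side crop.

```bash
python3 - <<'E'
from h import *
s=get_calibration('scene');d=get_calibration('side')
S=lambda x,y,ox,oy:(ox+(x+.5)/5-.5,oy+(y+.5)/5-.5)
def q(c,pts,o,z): return np.array([onz(c,*S(x,y,*o),z) for x,y in pts])[:,:2]
for c,pts,o,z in [(s,[(152,127),(205,85),(238,92),(185,138)],(185,172),82),(d,[(157,92),(185,50),(263,97),(237,122)],(312,180),82),(s,[(192,55),(220,165)],(353,207),150),(d,[(115,105),(290,140)],(178,258),150)]:
    p=q(c,pts,o,z);print(p.round(0).tolist(),p.mean(0).round(1)); 
    e=p[1]-p[0];print(np.arctan2(e[1],e[0]), np.hypot(*e)); 
    if len(p)>2: e=p[2]-p[1];print(np.arctan2(e[1],e[0]),np.hypot(*e))
for n,uv in(('jar s',(124,265)),('pot',(175,300)),('vase',(243,318))): print(n,onz(s,*uv,0)[:2].round())
print('big',onz(s,284,232,0)[:2], 'comp',onz(s,404,338,0)[:2],onz(s,341,318,0)[:2])
E
```

```text
[[459.0, -210.0], [419.0, -198.0], [420.0, -181.0], [463.0, -192.0]] [ 440.2 -195.3]
2.8597257629083983 41.741906866133824
1.4683460661292442 17.547276847753373
[[460.0, -177.0], [459.0, -210.0], [414.0, -197.0], [419.0, -176.0]] [ 438.1 -190. ]
-1.6035992344941907 32.89939546526442
2.8721814445780045 46.422268495711144
[[531.0, 197.0], [599.0, 213.0]] [565.1 205.3]
0.23959726762932623 69.12064945462548
[[597.0, 214.0], [530.0, 197.0]] [563.5 205.8]
-2.893170286754651 68.58039405202939
jar s [ 649. -358.]
pot [ 718. -204.]
vase [729. -54.]
big [445.69467169 -46.20551768] comp [699.38705128 254.33877489] [680.28924661 131.7264047 ]
```

Request:
arm_command([
  {"hand": 1, "x": 0.032, "y": -0.0195, "z": 0, "yaw": 0},
  {"hand": 1, "x": 0.032, "y": -0.0195, "z": 0, "yaw": 0},
  {"hand": 1, "x": 0.032, "y": -0.0195, "z": 0, "yaw": 0},
  {"hand": 1, "x": 0.032, "y": -0.0195, "z": 0, "yaw": 0},
  {"hand": 1, "x": 0.032, "y": -0.0195, "z": 0, "yaw": 0},
  {"hand": 1, "x": 0.032, "y": -0.0195, "z": 0, "yaw": 0},
  {"hand": 1, "x": 0.032, "y": -0.0195, "z": 0, "yaw": 0},
  {"hand": 1, "x": 0.032, "y": -0.0195, "z": 0, "yaw": 0},
  {"hand": 1, "x": 0.032, "y": -0.0195, "z": 0, "yaw": 0},
  {"hand": 1, "x": 0.032, "y": -0.0195, "z": 0, "yaw": 0},
])

```text
clock: 1.1
eef_pos: [437.7, -191.9, 205.3]
eef_rot: [-3.141, 0.0, 0.421]
wrist_force: [0.5, 0.2, 0.9]
finger_gap: 94.2
finger_force: 0.0
```

Request:
arm_command([
  {"hand": 1, "x": 0, "y": 0, "z": 0, "yaw": -0.144},
  {"hand": 1, "x": 0, "y": 0, "z": 0, "yaw": -0.144},
  {"hand": 1, "x": 0, "y": 0, "z": 0, "yaw": -0.144},
  {"hand": 1, "x": 0, "y": 0, "z": 0, "yaw": -0.144},
  {"hand": 1, "x": 0, "y": 0, "z": 0, "yaw": -0.144},
  {"hand": 1, "x": 0, "y": 0, "z": 0, "yaw": -0.144},
  {"hand": 1, "x": 0, "y": 0, "z": 0, "yaw": -0.144},
  {"hand": 1, "x": 0, "y": 0, "z": 0, "yaw": -0.144},
  {"hand": 1, "x": 0, "y": 0, "z": 0, "yaw": -0.144},
])

```text
clock: 2.0
eef_pos: [437.0, -193.2, 205.2]
eef_rot: [-3.141, -0.0, 1.723]
wrist_force: [0.6, -0.5, -0.3]
finger_gap: 94.0
finger_force: 0.0
```

Request:
arm_command([
  {"hand": 1, "x": 0, "y": 0, "z": 0, "yaw": -0.144},
  {"hand": 1, "x": 0, "y": 0, "z": 0, "yaw": -0.144},
  {"hand": 1, "x": 0, "y": 0, "z": 0, "yaw": -0.144},
  {"hand": 1, "x": 0, "y": 0, "z": 0, "yaw": -0.144},
  {"hand": 1, "x": 0, "y": 0, "z": 0, "yaw": -0.144},
  {"hand": 1, "x": 0, "y": 0, "z": 0, "yaw": -0.144},
  {"hand": 1, "x": 0, "y": 0, "z": 0, "yaw": -0.144},
  {"hand": 1, "x": 0, "y": 0, "z": 0, "yaw": -0.144},
  {"hand": 1, "x": 0, "y": 0, "z": 0, "yaw": 0},
])

```text
clock: 2.9
eef_pos: [437.0, -193.2, 205.2]
eef_rot: [3.141, -0.0, 2.871]
wrist_force: [0.2, -0.5, 0.0]
finger_gap: 93.7
finger_force: 0.0
```

```bash
python3 - <<'E'
from h import *
st=manip.read_state();print(st['clock'],st['eef_pos'],st['eef_rot'],st['joints'])
c=get_calibration('wrist');np.savez('w1.npz',**{k:np.array(v) for k,v in c.items()})
save('wrist','w1.png')
print(proj(c,[439,-193,82]))
E
```

```text
2.9 [ 436.96584935 -193.24666067  205.22204784] [ 3.14148287e+00 -4.96315936e-04  2.87121094e+00] [-4.93063862e-01  1.38892127e-01  1.71783705e+00 -2.64312313e-06
  1.28537178e+00 -1.79347770e+00]
[284.73942003 204.53192741]
```

View pics/w1.png

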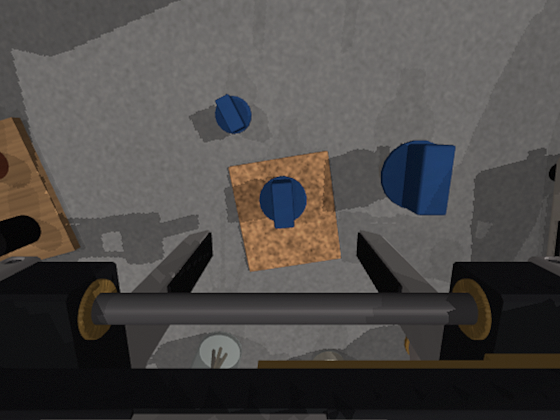

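The wrist picture shows the mid cartridge at (284,203) with its bar almost along the image's vertical. The small one is at (234,113) and the large one at (420,178), both clear of the fingers. I'll refine the bar's position and angle.

```bash
python3 - <<'E'
from h import *
c=np.load('w1.npz');im=cv2.imread('pics/w1.png')
g=im[165:240,250:315]
print(g[::5,::4,0])
m=((g[:,:,0].astype(int)-g[:,:,2])>30).astype(np.uint8)
t=(m&(g[:,:,0]>115)).astype(np.uint8)
for k in (m,t):
    n,l,s,ce=cv2.connectedComponentsWithStats(k); i=1+s[1:,4].argmax()
    p=np.argwhere(l==i)[:,::-1].astype(np.float32)+[250,165]
    r=cv2.minAreaRect(p.astype(np.float32));print(s[i],ce[i]+[250,165],r)
    for z in(52,82):
        w=np.array([onz(c,*q,z)[:2] for q in cv2.boxPoints(r)]);e=[w[1]-w[0],w[2]-w[1]];e=max(e,key=np.linalg.norm)
        print(z,w.mean(0),np.arctan2(e[1],e[0]),onz(c,*(ce[i]+[250,165]),z))
E
```

```text
[[ 77  83  79  57  61  60  72  73  82  71  74  77  68  75  65  72  82]
 [ 69  80  74  69  68  79  71  71  72  78  82  75  80  65  52  73  80]
 [ 76  72  74  66  77  69  67  81  73  83  64  74  68  72  81  71  75]
 [ 59  51  56  45  61  77  44  36  40  41  54  84  68  51  71  73  73]
 [ 45  51  57  58  73  64  95  98  99  99  96  84  89  68  66  60  60]
 [ 51  54  52  73  70  65  97  95  95  96  97  82  88  88  77  74  74]
 [ 41  53  56  71  72  72  98  97  96  97  96  83  89  88  86  69  56]
 [ 57  52  58  68  70  72 102  97  95  97  96  85  88  89  89  68  75]
 [ 55  44  58  69  69  71  96  95  96  95  97  82  88  89  84  67  75]
 [ 61  60  56  57  70  70  91  96  97  98  99  81  88  89  57  69  73]
 [ 67  54  62  63  69  71  84  97  96  95  96  78  90  65  64  61  63]
 [ 64  66  91  68  73  79  69  94  96  95  96  70  65  66  64  69  72]
 [ 81  70  94  72  72  79  59  95  97  97  96  73  94  83  80  76  85]
 [ 67  91  86  76  83  61  56  76  61  77  76  75  77  83  65  78  69]
 [ 88  87  67  80  78  79  82  75  82  90  78  75  92  81  83  78  85]]
[  10   11   46   52 1758] [282.69510808 201.01649602] ((282.5, 201.5), (51.0, 45.0), 90.0)
52 [ 442.16033541 -196.52308498] -0.2537751574788809 [ 441.05191759 -195.97807215   52.        ]
82 [ 435.7492327  -194.56170883] -0.2537751574788816 [ 434.74091026 -194.06591325   82.        ]Traceback (most recent call last):
  File "<stdin>", line 8, in <module>
ValueError: attempt to get argmax of an empty sequence
```

```bash
python3 - <<'E'
from h import *
c=np.load('w1.npz');im=cv2.imread('pics/w1.png')
g=im[165:240,250:315]
t=(((g[:,:,0].astype(int)-g[:,:,2])>50)&(g[:,:,0]>=92)).astype(np.uint8)
t=cv2.morphologyEx(t,cv2.MORPH_OPEN,np.ones((5,5)))
p=np.argwhere(t)[:,::-1]+[250,165]
r=cv2.minAreaRect(p.astype(np.float32));print(r,p.mean(0))
w=np.array([onz(c,*q,82)[:2] for q in p]);m=w.mean(0);v=np.linalg.svd(w-m,full_matrices=False)[2][0]
print(m,np.arctan2(v[1],v[0]),[np.ptp((w-m)@v),np.ptp((w-m)@[-v[1],v[0]])])
m2=((g[:,:,0].astype(int)-g[:,:,2])>30)
q=np.argwhere(m2); xs=q[:,1]; print('flange cols',xs.min()+250,xs.max()+250,'row of widest', [int(r)+165 for r in range(75) if np.ptp(np.append(np.where(m2[r])[0],[]) if m2[r].any() else [0])>=43])
E
```

```text
((282.6194763183594, 205.2920379638672), (43.37038803100586, 17.96013069152832), 86.18592071533203) [282.59114583 205.02473958]
[ 439.04319407 -195.37168919] -0.21096235786526346 [np.float64(47.29215719156957), np.float64(19.12124777801034)]
flange cols 260 305 row of widest [191, 192, 193, 194, 195, 196, 197, 198, 199, 200, 201, 202, 203, 204, 205, 206, 207]
```

Request:
arm_command([
  {"hand": 1, "x": 0, "y": 0, "z": 0.02, "yaw": -0.05},
  {"hand": 1, "x": -0.0024, "y": -0.0016, "z": 0.035, "yaw": 0},
  {"hand": 1, "x": 0, "y": 0, "z": 0.035, "yaw": 0},
  {"hand": 1, "x": 0, "y": 0, "z": 0.03, "yaw": 0},
  {"hand": 1, "x": 0, "y": 0, "z": 0.02, "yaw": 0},
  {"hand": 1, "x": 0, "y": 0, "z": 0.01, "yaw": 0},
  {"hand": 1, "x": 0, "y": 0, "z": 0, "yaw": 0},
])

```text
clock: 3.65
eef_pos: [438.7, -195.1, 54.6]
eef_rot: [3.141, -0.002, 2.916]
wrist_force: [0.2, -0.8, -0.4]
finger_gap: 93.9
finger_force: 0.0
```

Request:
arm_command([
  {"hand": -1, "x": 0, "y": 0, "z": 0, "yaw": 0},
  {"hand": -1, "x": 0, "y": 0, "z": 0, "yaw": 0},
  {"hand": -1, "x": 0, "y": 0, "z": 0, "yaw": 0},
  {"hand": -1, "x": 0, "y": 0, "z": 0, "yaw": 0},
  {"hand": -1, "x": 0, "y": 0, "z": 0, "yaw": 0},
  {"hand": -1, "x": 0, "y": 0, "z": 0, "yaw": 0},
  {"hand": -1, "x": 0, "y": 0, "z": 0, "yaw": 0},
  {"hand": -1, "x": 0, "y": 0, "z": 0, "yaw": 0},
], newtons=40)

```text
clock: 4.45
eef_pos: [439.1, -195.4, 55.4]
eef_rot: [3.142, -0.0, 2.919]
wrist_force: [-0.4, -0.8, 0.4]
finger_gap: 33.4
finger_force: 0.0
```

Request:
arm_command([
  {"hand": -1, "x": 0, "y": 0, "z": 0, "yaw": 0},
  {"hand": -1, "x": 0, "y": 0, "z": 0, "yaw": 0},
  {"hand": -1, "x": 0, "y": 0, "z": 0, "yaw": 0},
  {"hand": -1, "x": 0, "y": 0, "z": 0, "yaw": 0},
  {"hand": -1, "x": 0, "y": 0, "z": 0, "yaw": 0},
])

```text
clock: 4.95
eef_pos: [439.1, -195.4, 55.4]
eef_rot: [3.142, -0.0, 2.919]
wrist_force: [0.3, 0.1, 0.3]
finger_gap: 22.0
finger_force: 39.9
```

Request:
arm_command([
  {"hand": -1, "x": 0, "y": 0, "z": -0.02, "yaw": 0},
  {"hand": -1, "x": 0, "y": 0, "z": -0.034, "yaw": -0.076},
  {"hand": -1, "x": 0, "y": 0, "z": -0.034, "yaw": -0.076},
  {"hand": -1, "x": 0, "y": 0, "z": -0.034, "yaw": -0.076},
  {"hand": -1, "x": 0, "y": 0, "z": -0.034, "yaw": -0.076},
  {"hand": -1, "x": 0, "y": 0, "z": -0.034, "yaw": -0.076},
  {"hand": -1, "x": 0, "y": 0, "z": 0, "yaw": 0},
])

```text
clock: 5.65
eef_pos: [440.2, -196.0, 249.6]
eef_rot: [-3.137, 0.005, -2.982]
wrist_force: [0.4, 0.7, -1.5]
finger_gap: 21.6
finger_force: 39.9
```

Request:
arm_command([
  {"hand": -1, "x": -0.0192, "y": 0.0268, "z": 0, "yaw": 0},
  {"hand": -1, "x": -0.0192, "y": 0.0268, "z": 0, "yaw": 0},
  {"hand": -1, "x": -0.0192, "y": 0.0268, "z": 0, "yaw": 0},
  {"hand": -1, "x": -0.0192, "y": 0.0268, "z": 0, "yaw": 0},
  {"hand": -1, "x": -0.0192, "y": 0.0268, "z": 0, "yaw": 0},
  {"hand": -1, "x": -0.0192, "y": 0.0268, "z": 0, "yaw": 0},
  {"hand": -1, "x": -0.0192, "y": 0.0268, "z": 0, "yaw": 0},
])

```text
clock: 6.35
eef_pos: [542.6, 12.3, 244.3]
eef_rot: [3.141, -0.001, -2.985]
wrist_force: [0.1, 0.3, -0.3]
finger_gap: 21.5
finger_force: 39.9
```

Request:
arm_command([
  {"hand": -1, "x": -0.0192, "y": 0.0268, "z": 0, "yaw": 0},
  {"hand": -1, "x": -0.0192, "y": 0.0268, "z": 0, "yaw": 0},
  {"hand": -1, "x": -0.0192, "y": 0.0268, "z": 0, "yaw": 0},
  {"hand": -1, "x": -0.0192, "y": 0.0268, "z": 0, "yaw": 0},
  {"hand": -1, "x": -0.0192, "y": 0.0268, "z": 0, "yaw": 0},
  {"hand": -1, "x": -0.0192, "y": 0.0268, "z": 0, "yaw": 0},
  {"hand": -1, "x": -0.0192, "y": 0.0268, "z": 0, "yaw": 0},
  {"hand": -1, "x": 0, "y": 0, "z": 0, "yaw": 0},
  {"hand": -1, "x": 0, "y": 0, "z": 0, "yaw": 0},
])

```text
clock: 7.25
eef_pos: [645.6, 217.5, 243.7]
eef_rot: [-3.141, -0.002, -2.984]
wrist_force: [-0.6, -0.5, -1.0]
finger_gap: 21.8
finger_force: 39.9
```

```bash
python3 - <<'E'
from h import *
st=manip.read_state();print(st['clock'],st['eef_pos'],st['eef_rot'],st['joints'],st['finger_gap'])
c=get_calibration('wrist');np.savez('w2.npz',**{k:np.array(v) for k,v in c.items()})
save('wrist','w2.png')
print(proj(c,[564.5,205.5,150]))
E
```

```text
7.25 [645.55052275 217.49323024 243.6619459 ] [-3.14119573e+00 -2.25840958e-03 -2.98417544e+00] [ 2.71267742e-01  5.88463444e-01  1.02455206e+00 -1.37894552e-04
  1.53086603e+00 -1.45694058e+00] 21.764966329788518
[284.73291596 120.94291527]
```

View pics/w2.png

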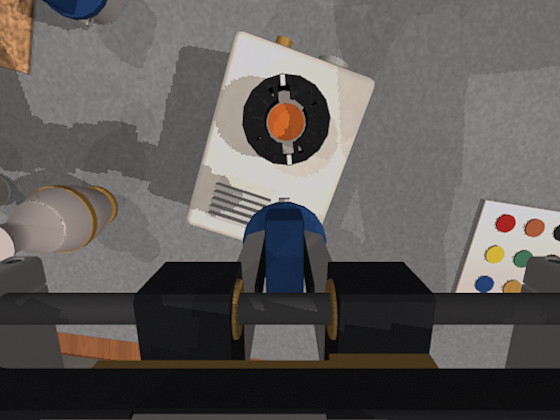

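The wrist picture shows the socket rim centred near (287,119), with white dashes at (283,79) and (290,159). I'll measure these precisely, along with the held bar's offset.

```bash
python3 - <<'E'
from h import *
c=np.load('w2.npz');im=cv2.imread('pics/w2.png');g=im.min(2)
out=[]
for (x0,y0,x1,y1) in [(276,72,292,88),(282,150,298,167)]:
    k=(g[y0:y1,x0:x1]>170).astype(np.uint8);n,l,s,ce=cv2.connectedComponentsWithStats(k);i=1+s[1:,4].argmax()
    print(s[i],ce[i]+[x0,y0]);out.append(onz(c,*(ce[i]+[x0,y0]),150)[:2])
out=np.array(out);e=out[0]-out[1];print(out,out.mean(0),np.arctan2(e[1],e[0]),np.hypot(*e))
# rim outer: dark annulus
m=(im.max(2)<60).astype(np.uint8);m[:68]=0;m[170:]=0;m[:,:235]=0;m[:,340:]=0
n,l,s,ce=cv2.connectedComponentsWithStats(m);i=1+s[1:,4].argmax()
q=cv2.findContours((l==i).astype(np.uint8),0,2)[0];h=cv2.convexHull(np.vstack(q));
el=cv2.fitEllipse(h);print(el,onz(c,*el[0],150))
# held bar mid-line: columns where blue at rows
for r in range(205,222,4):
    b=im[r].astype(int);x=np.where((b[:,0]-b[:,2])>30)[0];x=x[(x>230)&(x<340)];print(r,x.min(),x.max())
E
```

```text
[ 5  3  4 10 40] [282.5  79.5]
[ 5  5  5  9 31] [289.         158.93548387]
[[530.65072916 198.15117317]
 [597.15264845 214.68288846]] [563.9016888  206.41703082] -2.8979414440764533 68.5259285170032
((285.5542907714844, 118.9355239868164), (86.80579376220703, 89.93144989013672), 1.82590651512146) [562.68077712 205.95493552 150.        ]
205 269 299
209 262 306
213 256 312
217 252 316
221 250 318
```

Request:
arm_command([
  {"hand": -1, "x": 0, "y": 0, "z": 0, "yaw": -0.086},
  {"hand": -1, "x": 0.0205, "y": 0.0021, "z": 0, "yaw": 0},
  {"hand": -1, "x": 0.0205, "y": 0.0021, "z": 0, "yaw": 0},
  {"hand": -1, "x": 0.0205, "y": 0.0021, "z": 0, "yaw": 0},
  {"hand": -1, "x": 0.0205, "y": 0.0021, "z": 0, "yaw": 0},
  {"hand": -1, "x": 0, "y": 0, "z": 0.02, "yaw": 0},
  {"hand": -1, "x": 0, "y": 0, "z": 0.015, "yaw": 0},
  {"hand": -1, "x": 0, "y": 0, "z": 0, "yaw": 0},
  {"hand": -1, "x": 0, "y": 0, "z": 0, "yaw": 0},
])

```text
clock: 8.2
eef_pos: [564.2, 205.0, 211.1]
eef_rot: [-3.142, 0.0, -2.899]
wrist_force: [-1.2, 0.0, -1.4]
finger_gap: 21.8
finger_force: 39.9
```

```bash
python3 - <<'E'
from h import *
st=manip.read_state();print(st['clock'],st['eef_pos'],st['eef_rot'],st['wrist_force'],st['moment'])
a=camera('scene')[170:290,330:450];b=camera('side')[220:340,160:280]
f=lambda i:cv2.resize(i,(400,400),interpolation=cv2.INTER_CUBIC)[:,:,::-1]
cv2.imwrite('pics/d.png',np.hstack([f(a),f(b)]))
E
```

```text
8.2 [564.22670983 205.02462762 211.05043955] [-3.14157532e+00  3.23219872e-04 -2.89938324e+00] [-1.18492053  0.03087317 -1.35256688] [ 0.11096376 -0.12614541  0.01729427]
```

View pics/d.png

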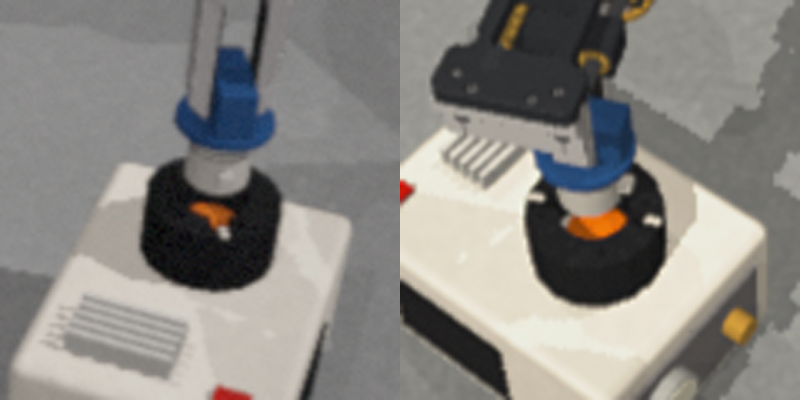

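Both views show the shank above the bore with the lugs over the dashes. The scene view has the shank at (215,175) and the side view has it at (590,200). I'll go down gently.

Request:
arm_command([
  {"hand": -1, "x": 0, "y": 0.001, "z": 0.004, "yaw": 0},
  {"hand": -1, "x": 0, "y": 0, "z": 0.004, "yaw": 0},
  {"hand": -1, "x": 0, "y": 0, "z": 0.003, "yaw": 0},
  {"hand": -1, "x": 0, "y": 0, "z": 0.003, "yaw": 0},
  {"hand": -1, "x": 0, "y": 0, "z": 0.003, "yaw": 0},
  {"hand": -1, "x": 0, "y": 0, "z": 0.002, "yaw": 0},
  {"hand": -1, "x": 0, "y": 0, "z": 0.002, "yaw": 0},
  {"hand": -1, "x": 0, "y": 0, "z": 0, "yaw": 0},
])

```text
clock: 9.1
eef_pos: [563.9, 206.6, 189.1]
eef_rot: [3.142, -0.0, -2.898]
wrist_force: [0.1, -0.1, -2.1]
finger_gap: 21.7
finger_force: 39.9
```

Request:
arm_command([
  {"hand": -1, "x": 0, "y": 0, "z": 0.0015, "yaw": 0},
  {"hand": -1, "x": 0, "y": 0, "z": 0.0015, "yaw": 0},
  {"hand": -1, "x": 0, "y": 0, "z": 0.0015, "yaw": 0},
  {"hand": -1, "x": 0, "y": 0, "z": 0.001, "yaw": 0},
  {"hand": -1, "x": 0, "y": 0, "z": 0, "yaw": 0},
])

```text
clock: 9.6
eef_pos: [563.9, 206.6, 183.8]
eef_rot: [3.142, -0.0, -2.898]
wrist_force: [-0.5, -0.3, -2.0]
finger_gap: 21.5
finger_force: 39.9
```

Request:
arm_command([
  {"hand": -1, "x": 0, "y": 0, "z": 0.002, "yaw": 0},
  {"hand": -1, "x": 0, "y": 0, "z": 0.002, "yaw": 0},
  {"hand": -1, "x": 0, "y": 0, "z": 0.002, "yaw": 0},
  {"hand": -1, "x": 0, "y": 0, "z": 0.002, "yaw": 0},
  {"hand": -1, "x": 0, "y": 0, "z": 0, "yaw": 0},
])

```text
clock: 10.1
eef_pos: [564.0, 206.7, 176.1]
eef_rot: [3.142, 0.0, -2.898]
wrist_force: [-0.7, -0.5, 5.0]
finger_gap: 21.5
finger_force: 39.9
```

Request:
arm_command([
  {"hand": -1, "x": 0, "y": 0, "z": 0.002, "yaw": 0},
  {"hand": -1, "x": 0, "y": 0, "z": 0.002, "yaw": 0},
  {"hand": -1, "x": 0, "y": 0, "z": 0.002, "yaw": 0},
  {"hand": -1, "x": 0, "y": 0, "z": 0.002, "yaw": 0},
  {"hand": -1, "x": 0, "y": 0, "z": 0, "yaw": 0},
])

```text
clock: 10.6
eef_pos: [564.2, 206.7, 168.6]
eef_rot: [3.142, 0.001, -2.898]
wrist_force: [-1.7, -1.3, 8.1]
finger_gap: 21.7
finger_force: 39.9
```

Request:
arm_command([
  {"hand": -1, "x": 0, "y": 0, "z": 0, "yaw": 0.03},
  {"hand": -1, "x": 0, "y": 0, "z": 0, "yaw": 0.03},
  {"hand": -1, "x": 0, "y": 0, "z": 0, "yaw": 0.04},
  {"hand": -1, "x": 0, "y": 0, "z": 0, "yaw": 0.05},
  {"hand": -1, "x": 0, "y": 0, "z": 0, "yaw": 0.05},
  {"hand": -1, "x": 0, "y": 0, "z": 0, "yaw": 0},
])

```text
clock: 11.2
eef_pos: [564.4, 206.8, 169.0]
eef_rot: [3.141, 0.002, -3.1]
wrist_force: [-1.3, 0.1, 8.8]
finger_gap: 21.9
finger_force: 39.9
```

```bash
python3 - <<'E'
from h import *
st=manip.read_state();print(st['clock'],st['eef_pos'],st['eef_rot'],st['wrist_force'],st['moment'])
E
```

```text
11.2 [564.44829767 206.83536327 169.01743066] [ 3.14096483e+00  1.99298011e-03 -3.10018354e+00] [-1.34200163  0.12435349  8.79119126] [ 0.07049364  0.12805066 -0.04502612]
```

Request:
arm_command([
  {"hand": -1, "x": 0, "y": 0, "z": 0.0005, "yaw": 0.06},
  {"hand": -1, "x": 0, "y": 0, "z": 0, "yaw": 0.06},
  {"hand": -1, "x": 0, "y": 0, "z": 0, "yaw": 0.06},
  {"hand": -1, "x": 0, "y": 0, "z": 0, "yaw": 0.06},
  {"hand": -1, "x": 0, "y": 0, "z": 0, "yaw": 0.06},
  {"hand": -1, "x": 0, "y": 0, "z": 0, "yaw": 0.06},
  {"hand": -1, "x": 0, "y": 0, "z": 0, "yaw": 0.06},
  {"hand": -1, "x": 0, "y": 0, "z": 0, "yaw": 0.05},
  {"hand": -1, "x": 0, "y": 0, "z": 0, "yaw": 0.03},
  {"hand": -1, "x": 0, "y": 0, "z": 0, "yaw": 0},
])

```text
clock: 12.2
eef_pos: [564.7, 206.9, 168.7]
eef_rot: [3.14, 0.002, 2.684]
wrist_force: [0.4, 0.8, 8.2]
finger_gap: 21.7
finger_force: 39.9
```

```bash
python3 - <<'E'
from h import *
st=manip.read_state();print(st['clock'],st['eef_pos'],st['eef_rot'],st['wrist_force'],st['moment'])
E
```

```text
12.2 [564.66355338 206.85001999 168.67838289] [3.13966631e+00 1.98696364e-03 2.68369438e+00] [0.39688801 0.84087994 8.23381743] [ 0.07370504 -0.14410004 -0.02960946]
```

Request:
arm_command([
  {"hand": -1, "x": 0, "y": 0, "z": 0, "yaw": 0.03},
  {"hand": -1, "x": 0, "y": 0, "z": 0, "yaw": 0.03},
  {"hand": -1, "x": 0, "y": 0, "z": 0, "yaw": 0.01},
  {"hand": -1, "x": 0, "y": 0, "z": 0, "yaw": 0},
])

```text
clock: 12.6
eef_pos: [564.7, 206.9, 168.7]
eef_rot: [3.14, 0.002, 2.614]
wrist_force: [0.4, -1.3, 9.1]
finger_gap: 21.7
finger_force: 39.9
```

```bash
python3 - <<'E'
from h import *
st=manip.read_state();print(st['clock'],st['eef_pos'],st['eef_rot'],st['wrist_force'],st['moment'])
E
```

```text
12.6 [564.65792797 206.8798741  168.68977674] [3.13956221e+00 1.87869230e-03 2.61446413e+00] [ 0.39807679 -1.34914717  9.0591661 ] [ 0.05801358 -0.10694704  0.04723923]
```

Request:
arm_command([
  {"hand": -1, "x": 0, "y": 0, "z": 0, "yaw": 0.01},
  {"hand": -1, "x": 0, "y": 0, "z": 0, "yaw": 0.01},
  {"hand": -1, "x": 0, "y": 0, "z": 0, "yaw": 0},
])

```text
clock: 12.9
eef_pos: [564.6, 206.8, 168.7]
eef_rot: [3.14, 0.002, 2.595]
wrist_force: [-0.6, -0.0, 8.7]
finger_gap: 21.8
finger_force: 39.9
```

```bash
python3 - <<'E'
from h import *
st=manip.read_state();print(st['eef_rot'][2],st['wrist_force'],st['moment'],st['joints'][5])
E
```

```text
2.5945579731763084 [-0.57509162 -0.02391248  8.69524126] [-0.02047015 -0.069025    0.1125898 ] -0.7335204452913134
```

Request:
arm_command([
  {"hand": -1, "x": 0, "y": 0, "z": 0, "yaw": 0.01},
  {"hand": -1, "x": 0, "y": 0, "z": 0, "yaw": 0},
])

```text
clock: 13.1
eef_pos: [564.6, 206.7, 168.7]
eef_rot: [3.14, 0.002, 2.585]
wrist_force: [-1.5, -1.1, 8.4]
finger_gap: 21.5
finger_force: 39.9
```

```bash
python3 - <<'E'
from h import *
st=manip.read_state();print(st['eef_rot'][2],st['wrist_force'],st['moment'],st['joints'][5])
E
```

```text
2.584599090390305 [-1.52873003 -1.08010738  8.43588151] [-0.14920646  0.04971576  0.13720837] -0.7235774878642034
```

Request:
arm_command([
  {"hand": -1, "x": 0, "y": 0, "z": 0, "yaw": -0.03},
  {"hand": -1, "x": 0, "y": 0, "z": 0, "yaw": -0.03},
  {"hand": -1, "x": 0, "y": 0, "z": -0.001, "yaw": 0},
  {"hand": -1, "x": 0, "y": 0, "z": -0.001, "yaw": 0},
  {"hand": -1, "x": 0, "y": 0, "z": -0.001, "yaw": 0},
  {"hand": -1, "x": 0, "y": 0, "z": 0, "yaw": 0},
])

```text
clock: 13.7
eef_pos: [564.6, 206.8, 171.6]
eef_rot: [3.14, 0.002, 2.645]
wrist_force: [0.3, -0.5, 7.8]
finger_gap: 21.8
finger_force: 39.9
```

```bash
python3 - <<'E'
from h import *
st=manip.read_state();print(st['eef_pos'],st['eef_rot'][2],st['wrist_force'],st['moment'])
E
```

```text
[564.55441576 206.76672041 171.56668993] 2.644790842980094 [ 0.32766216 -0.50674827  7.80303638] [ 0.089675   -0.18492769  0.01801258]
```

Request:
arm_command([
  {"hand": -1, "x": 0, "y": 0, "z": -0.001, "yaw": 0},
  {"hand": -0.4, "x": 0, "y": 0, "z": 0, "yaw": 0},
  {"hand": 0, "x": 0, "y": 0, "z": 0, "yaw": 0},
  {"hand": 0.2, "x": 0, "y": 0, "z": 0, "yaw": 0},
  {"hand": 0.2, "x": 0, "y": 0, "z": 0, "yaw": 0},
  {"hand": 0.2, "x": 0, "y": 0, "z": 0, "yaw": 0},
  {"hand": 0.2, "x": 0, "y": 0, "z": 0, "yaw": 0},
])

```text
clock: 14.4
eef_pos: [564.0, 206.7, 171.4]
eef_rot: [-3.142, -0.0, 2.645]
wrist_force: [0.6, -0.2, 0.8]
finger_gap: 56.2
finger_force: 0.0
```

Request:
arm_command([
  {"hand": 0.2, "x": 0, "y": 0, "z": -0.01, "yaw": 0},
  {"hand": 0.2, "x": 0, "y": 0, "z": -0.03, "yaw": 0},
  {"hand": 0.2, "x": 0, "y": 0, "z": -0.04, "yaw": 0},
  {"hand": 0.2, "x": 0, "y": 0, "z": -0.04, "yaw": 0},
  {"hand": 0.2, "x": 0, "y": 0, "z": -0.03, "yaw": 0},
  {"hand": 0.2, "x": 0, "y": 0, "z": 0, "yaw": 0},
])

```text
clock: 15.0
eef_pos: [564.7, 206.9, 327.0]
eef_rot: [3.136, 0.006, 2.645]
wrist_force: [0.3, 0.7, -0.3]
finger_gap: 56.4
finger_force: 0.0
```

```bash
python3 - <<'E'
from h import *
st=manip.read_state();print(st['clock'],st['eef_pos'],st['wrist_force'])
c=get_calibration('wrist')
w=camera('wrist')
u,v=proj(c,[564.5,206.7,174]).astype(int);print(u,v)
b=camera('side')[220:340,160:280];w=w[max(0,v-100):v+100,max(0,u-100):u+100]
f=lambda i:cv2.resize(i,(400,400),interpolation=cv2.INTER_CUBIC)[:,:,::-1]
cv2.imwrite('pics/e.png',np.hstack([f(w),f(b)]))
for z in (170,176): print('bar top edge ctr side',z+30,proj(get_calibration('side'),[564.5,206.7,z+30]))
E
```

```text
15.0 [564.68440175 206.8785509  326.95138628] [ 0.34406796  0.74283535 -0.26564649]
283 196
bar top edge ctr side 200 [215.20669692 266.04676413]
bar top edge ctr side 206 [214.9415766  264.01772633]
```

View pics/e.png

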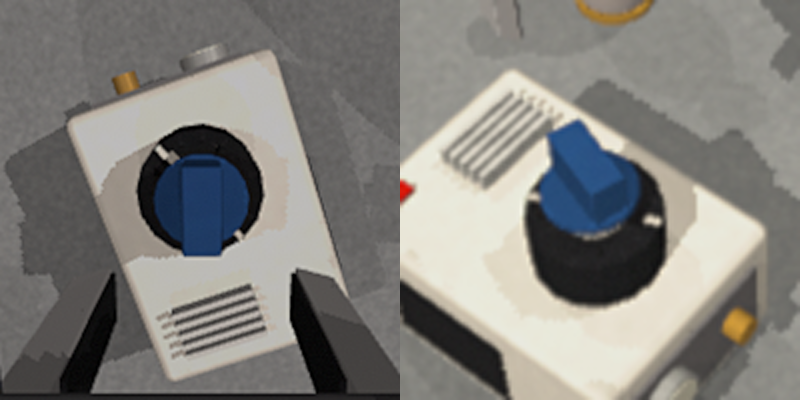

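```bash
python3 -c "
from h import *
print(manip.sign_off())"
```

```text
the job is handed in; nothing more can be done
None
```

The filter cartridge is in the socket, turned clockwise to the stop and released. The last pictures show it at its locked angle and about its locked height, with the gripper clear, and I handed the job in at about 15 s.

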